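Load a flanged colour barrel into the filling dock

TASK

Take the white barrel that has a flat round flange at its foot (not the plain one), stand it on the open apron of the grey filling dock and slide it, upright, into the slotted plate so that its flange runs underneath. Push gently by feel until the sprung pawl has snapped up behind the flange, bed it against the stop with a light steady push of about 10 N for a second (never over 25 N), then let go. Leave the other things where they stand.

Things in the scene. Friction and masses are not known exactly. Their poses are not given: they have to be found in the camera images.
- barrel_mid (a point): The flanged barrel, loose, upright: white cylinder 40 mm in diameter, round foot flange 62 mm in diameter and 6 mm thick, shoulder from 88 mm up, black cap; 112 mm tall in all, about 0.14 kg. Point on its axis, half-way up, 56 mm above its underside; z up its axis. Round: its yaw means nothing. Grip it anywhere round the 40 mm cylinder, 10 to 88 mm above its underside.
- plain_mid (a point): The other barrel, a bystander, loose: the same white cylinder and cap (40 mm in diameter, 112 mm tall), but without a flange. This point lies on its axis 56 mm above its underside.
- dock: Grey filling dock, fixed. Origin on the table top, on the centre line under the mouth of the slotted plate; x = direction in which the barrel is pushed in, y left of it, z up. Base 14 mm thick from x = -100 to 85 mm, y = -55 to 55 mm. A rigid adjustable stop under the plate, thumb screw at its back end: in the slot the barrel must never press on the dock with more than 25 N.
- pawl (a joint): Sprung steel wedge, 14 mm wide, in mid-apron near the mouth: ramp of 25 deg to the incoming barrel, square face to the stop. Value in m: 0 = fully up, 6.5 mm proud of the apron; 0.0065 = pressed flush. Spring 1.5 N up, 2.8 N flush; sliding over it takes 2 to 6 N. It moves with the stop: square face 33 mm, ramp foot 49 mm before the home axis; it snaps up 2 mm before the stop is met.
- jar_mid (a point): Bystander, loose: clear jar with a gold lid, 91 mm in diameter, 124 mm tall. Point on its axis 62 mm above its underside.
- dipper_mid (a point): Bystander, loose: small round metal dipper, 50 mm in diameter, 21 mm tall. Point on its axis half-way up.
- apron (a point): Point on top of the dock's open apron (14 mm above the table), on the centre line, 64 mm before the mouth (dock x = -64 mm). The barrel can be stood here, its flange just short of the pawl and the guides, and slid from here along the apron in dock +x. Two flared guides 9 mm high lead to the mouth: 89 mm apart 28 mm before it, 65 mm at it.
- mouth (a point): Middle of the slot's mouth at the plate's underside, 23 mm above the table, 9 mm above the apron (dock x = 0). Aluminium plate 6 mm thick (screw heads 2.8 mm more), dock x = 0 to 85 mm; slot 44 mm wide, ends at x = 60 mm. Flange channel below 65 mm wide. The barrel's axis meets the stop at 20 to 36 mm past the mouth, set anew each time and not given.
Things that resemble listed ones, but are neither listed nor needed, are in the scene too. Leave any red look-alike of the part that bears barrel_mid alone.

How it is judged:
On the way, in this order (a step that is already met when the one before it is completed fails the run):
1. the flanged barrel is lifted off the table (height (world z) of barrel_mid above 0.066 m), for 0.2 s.
2. the flange holds the pawl down on its way under the plate (value of joint pawl above 0.003 m and x of barrel_mid in the frame of dock above -0.05 m and z of barrel_mid in the frame of dock below 0.075 m), for 0.2 s.
3. with the pawl up behind the flange, the barrel is held against the stop with a steady push (5 to 25 N on the dock) (value of joint pawl below 0.0015 m and x of barrel_mid in the frame of dock above 0.012 m and contact force between barrel and dock above 5 N), for 0.4 s.
At the end, for the whole second after the job is handed in: The flanged barrel stands upright (within 0.03 rad) and at rest in the slot, its flange under the plate (axis within 4 mm of the dock's centre line, 12 to 40 mm past the mouth, standing on the dock's floor within 3 mm), and the pawl is up behind the flange (within 1.5 mm of fully up) (value of joint pawl below 0.0015 m and x of barrel_mid in the frame of dock between 0.012 and 0.04 m and y of barrel_mid in the frame of dock between -0.004 and 0.004 m and z of barrel_mid in the frame of dock below 0.073 m and angle between barrel_mid's own z axis and vertical below 0.03 rad and linear speed of barrel below 0.01 m/s); the robot touches nothing.
It fails at once if the barrel, its flange in the slot, presses on the dock with more than 25 N (contact force between barrel and dock above 25 N and x of barrel_mid in the frame of dock above -0.03 m).
It fails at once if a bystander (plain barrel, jar or dipper) is moved by more than 30 mm (distance of any of plain_mid, jar_mid, dipper_mid from where it was at the start of the episode above 0.03 m).
It also fails if it takes over 61 s, if anything falls off the work surface, if the arm or the gripper's body presses on something with over 40 N, if the wrist force passes 120 N, or if a joint passes its speed limit or range.

ROBOT

A 7-joint arm with a two-finger parallel gripper is mounted at the origin on a cart in front of the work surface, level with it; the furniture and walls round the work are solid. World frame = base frame: x ahead of the robot, y to its left, z up, the work surface at z = 0. Lengths are in m, angles in rad, forces in N, time in s.
With the tool pointing down it reaches from about 0.4 to 0.85 m from the base axis. Payload 10.4 kg.
Tool frame: the origin (TCP) lies at the very end of the fingers, on their centre line; the grasp point (between the pads) lies 19 mm behind it; z points along the fingers, y is the line along which they close (so a half turn about z gives the same grasp; the last joint's range is limited). The gripper opens to 87 mm and grips with 3 to 60 N. Pads are 19 mm wide; open, the fingers measure 117 mm over their backs; the gripper's body (75 mm by 190 mm) begins 51 mm behind the grasp point.
Start: joints at [1.11, 0.332, -0.065, 1.46, 0.022, 1.35, -0.088], TCP at [0.265, -0.566, 0.223] pointing down, gripper open.
Joint ranges: [-2.6, 2.6], [-0.5, 2.12], [-1.47, 1.34], [0.16, 2.42], [-1.27, 4.41], [0.06, 2.06], [-2.6, 2.6]. Speed limits (rad/s): [2.22, 2.22, 2.79, 2.79, 3.14, 3.14, 3.14].

INTERFACE

Orientations are given as a unit quaternion [x, y, z, w].
In Python, from bench import * gives the robot as it stands.
- The arm moves only by the tool step_arm, never from a script. Its arguments are lists of equal length, an entry for each row: "delta_pos": the shift along the world's x, y, z in units of 25 mm (1.0 is 25 mm), a list of three; "turn": the turn about the world's z in units of 0.12 rad (1.0 is 0.12 rad). In form: {"delta_pos": [[tx, ty, tz], ...], "turn": [turn, ...]}. A call has 1 to 12 rows; each row shifts and turns the commanded pose from where the row before left it; what a row does not reach is not made up. A row lasts 1/10 s, in which the tool goes at most 50 mm and 8.59 degrees, less where a joint would pass 70% of its speed; a pose out of reach is approached as far as the arm can. A call with a number of a shift or a turn outside -1 to 1 is refused whole. A call with a gripper value outside its range is refused whole. "grip" is the closure, from 0 (fully open) to 1 (shut), set as the call begins (left out, the last holds). The fingers move at their own pace and stop on an object; "newtons" is the grip in N (left out, the last holds). Time passes only in rows, so rows that do not move let the fingers close. It gives the time, the measured TCP pose, the force, the opening and the grip force at its end, in the units of the state.
- read_state(): the state, without advancing time (a new reading comes with each control period).
- camera(name): name is "side" or "top" or "wrist"; returns a dict with "image" (400x640x3 uint8, red, green, blue), "z_map" (400x640 float32, m along the optical axis (not along the pixel's ray), 0 where there is no reading), "mtx" (3x3 intrinsics, pixels), "view" (4x4, takes a point from world to camera coordinates). Camera axes: x right, y up, looking along -z (the intrinsics and any distortion apply to the point x, -y, -z); pixel columns grow to the right and rows downward; lengths in m; the calibration is good to about 2 mm. A picture is of the moment at which its call begins.
- close_job(): hands the job in; it is judged then, once.
The state is a dict: "time": time; "joint_positions": joint angles; "joint_vel": joint speeds; "joint_torque": joint torques, N m; "ee_pos": TCP position; "eef_rot": TCP orientation; "ft_force": force on the tool from outside, world axes, zero at the start; "torque": the same for the moment, N m; "width": finger opening in m; "grip_force": force on a finger pad.
Only numpy, scipy, OpenCV 4.12 (cv2) and the standard library are available. Lean on these libraries where they do the work, as an engineer would, in place of code of your own. Each camera call takes 0.05 s, during which the arm holds its last target. There are 200 camera calls.

## Working session

There is one attempt and no reset: what is moved stays moved. The work goes in short steps, Python scripts to look and compute and a tool call to move; the robot and the scene stay as the last step left them, time stands still between calls to the robot, and variables do not carry over. Pictures are saved under pics/ and viewed, at most 10 in all, crops included, and the job is handed in when it is done.

Besides the shell and the picture viewer there is one more tool, called after ">>>" as name(argument=value, ...) on one line, values as JSON. step_arm: Moves the arm, as the interface text tells. Shifts and turns lie within -1 to 1; 1 stands for 25 mm of shift or 0.12 rad of turn. Its arguments: {"type":"object","properties":{"delta_pos":{"type":"array"},"turn":{"type":"array"},"grip":{"type":"number"},"newtons":{"type":"number"}},"required":["delta_pos","turn"]}

```bash
mkdir -p pics
cat > h.py <<'E'
from bench import *
import numpy as np, cv2
def snap(n,f):
    c=camera(n); np.savez('pics/'+f+'.npz',**c); cv2.imwrite('pics/'+f+'.png',c['image'][:,:,::-1]); return c
def cloud(c):
    K=c['mtx'];z=c['z_map'].astype(float);v,u=np.mgrid[:400,:640]
    P=np.stack([(u-K[0,2])*z/K[0,0],-(v-K[1,2])*z/K[1,1],-z,np.ones_like(z)],-1)
    W=P@np.linalg.inv(c['view']).T
    W=W[...,:3]; W[z==0]=np.nan
    return W
E
python3 - <<'E'
from h import *
a=snap('top','top0');b=snap('side','side0')
print(a['mtx'],a['view'],b['view']); s=read_state(); print(s)
E
```

```text
[[443.15369399   0.         323.59083969]
 [  0.         443.15369399 200.56357757]
 [  0.           0.           1.        ]] [[ 0.00549622 -0.99997098 -0.00527568 -0.0128213 ]
 [ 0.99786047  0.00514076  0.06517712 -0.47350146]
 [-0.06514811 -0.00562262  0.99785976 -0.96206552]
 [ 0.          0.          0.          1.        ]] [[-0.99991064 -0.01231984 -0.00518927  0.48721579]
 [ 0.00221993 -0.53581778  0.84433073 -0.07158804]
 [-0.01318252  0.84424376  0.53579725 -1.05884298]
 [ 0.          0.          0.          1.        ]]
{'time': 0.1, 'joint_positions': array([ 1.11039878,  0.33279054, -0.06467864,  1.46083696,  0.02159587,
        1.34990417, -0.08850904]), 'joint_vel': array([-0.00036177, -0.00276857,  0.00021562, -0.00200891,  0.00104777,
       -0.00194381, -0.00161785]), 'joint_torque': array([ 1.75880410e-03, -6.24542427e+01,  2.50754954e-02, -3.90715742e+01,
       -6.13799505e-02,  3.66060343e-02,  2.67995034e-05]), 'ee_pos': array([ 0.26480926, -0.56575414,  0.2218545 ]), 'eef_rot': array([ 9.76138222e-01,  2.17149221e-01, -1.63733901e-04, -6.00037541e-04]), 'ft_force': array([0.3621268 , 0.05907327, 0.3552451 ]), 'torque': array([ 0.01885655, -0.04876473, -0.00537915]), 'grip_force': 0.0, 'width': 0.08737217462976986}
```

View pics/top0.png

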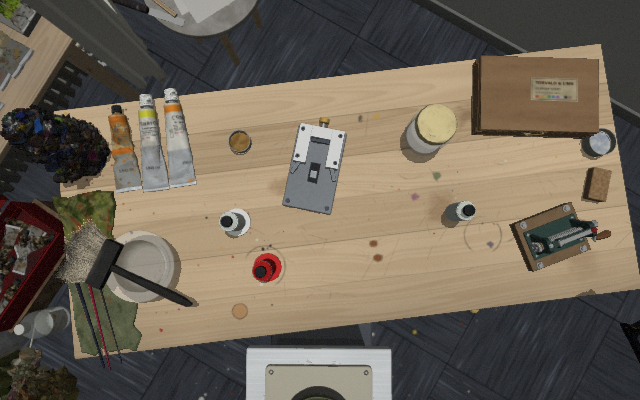

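View pics/side0.png

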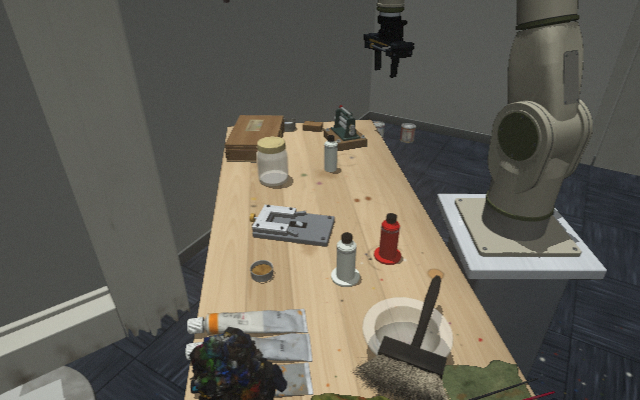

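Candidates: white flanged barrel at top (235,222) / side (346,262), with a wide foot disc. Plain white barrel at top (461,211) / side (330,155), no disc. Red look-alike at top (267,266) / side (390,240). I choose the first. The dock is at top (315,167), its mouth toward the robot and the thumb screw at (323,122). I'll check with a close crop and measure.

```bash
cat > m.py <<'E'
from h import *
c=dict(np.load('pics/top0.npz'));W=cloud(c);s=dict(np.load('pics/side0.npz'));S=cloud(s)
a=cv2.resize(c['image'][185:255,195:285],None,fx=4,fy=4,interpolation=2)
b=cv2.resize(s['image'][225:295,301:391],None,fx=4,fy=4,interpolation=2)
d=cv2.resize(c['image'][115:220,275:355],None,fx=4,fy=4,interpolation=2)
o=np.zeros((600,700,3),np.uint8);o[:280,:360]=a;o[300:580,:360]=b;o[:420,370:690]=d
cv2.imwrite('pics/crop0.png',o[:,:,::-1])
def q(A,r0,r1,c0,c1,z0,z1):
    p=A[r0:r1,c0:c1].reshape(-1,3);return p[(p[:,2]>z0)&(p[:,2]<z1)]
# table level
print('table',np.nanmedian(W[230:250,330:360,2]),np.nanmedian(S[190:205,340:370,2]))
for n,A,box in(('top',W,(195,245,205,265)),('side',S,(228,292,325,370))):
    p=q(A,*box,.1,.125);print(n,'cap',len(p),p.mean(0),p[:,2].max())
    p=q(A,*box,.02,.085);print(n,'cyl',len(p),p.mean(0),p.min(0),p.max(0))
    p=q(A,*box,.004,.010);print(n,'fl',len(p),p.min(0),p.max(0),cv2.minEnclosingCircle(p[:,:2].astype(np.float32)))
for n,A,box in(('top',W,(115,220,275,355)),('side',S,(200,250,245,340))):
  for z0,z1 in((.009,.018),(.025,.036),(.009,.036)):
    p=q(A,*box,z0,z1);p=p[~np.isnan(p[:,0])]
    r=cv2.minAreaRect((p[:,:2]*1000).astype(np.float32));print(n,z0,len(p),np.round(np.median(p[:,2]),4),r)
for n,box in(('jar',(95,155,395,460)),('dip',(125,155,225,255)),('plain',(195,225,440,480))):
    p=q(W,*box,.015,.14);print(n,p.mean(0),p.max(0))
E
python3 m.py
```

```text
table 0.0012319145699820622 -0.0020799478432566576
top cap 113 [0.42574949 0.18261431 0.11249309] 0.11738483692246049
top cyl 103 [0.42433513 0.16821037 0.05319316] [0.4057514  0.16333153 0.02036319] [0.44472254 0.20353437 0.08485168]
top fl 345 [0.37640061 0.12200352 0.00400074] [0.48594251 0.25461294 0.00998262] ((0.4334414303302765, 0.1897341012954712), 0.07877807319164276)
side cap 101 [0.42415407 0.19003884 0.10822369] 0.11274598825415583
side cyl 468 [0.424965   0.20132729 0.05328433] [0.40421311 0.18267156 0.02001378] [0.4437425  0.20904173 0.08484731]
side fl 143 [0.39560231 0.02283689 0.00400989] [0.46743245 0.21676709 0.00996898] ((0.43496668338775635, 0.11980199068784714), 0.09820827096700668)
top 0.009 2530 0.0151 ((550.7601928710938, 9.904247283935547), (109.9280776977539, 197.12896728515625), 78.80421447753906)
top 0.025 1309 0.0303 ((591.3733520507812, 1.9278526306152344), (100.04823303222656, 132.1319580078125), 78.76610565185547)
top 0.009 4220 0.0166 ((555.64453125, 8.9375), (109.9280776977539, 207.087158203125), 78.80421447753906)
side 0.009 1406 0.0121 ((552.9639282226562, 11.880928039550781), (115.27210998535156, 206.00820922851562), 78.67359161376953)
side 0.025 569 0.027 ((601.994140625, 3.310962677001953), (103.39035034179688, 106.98431396484375), 77.65933227539062)
side 0.009 2233 0.0133 ((553.1144409179688, 11.850784301757812), (115.27210998535156, 206.315185546875), 78.67359161376953)
jar [ 0.61290047 -0.22472781  0.10785565] [ 0.66043833 -0.1880803   0.13038947]
dip [0.60714406 0.18059445 0.02008361] [0.62902689 0.20272186 0.02559618]
plain [ 0.44942042 -0.29121546  0.08268891] [ 0.47007271 -0.27891065  0.11620351]
```

View pics/crop0.png

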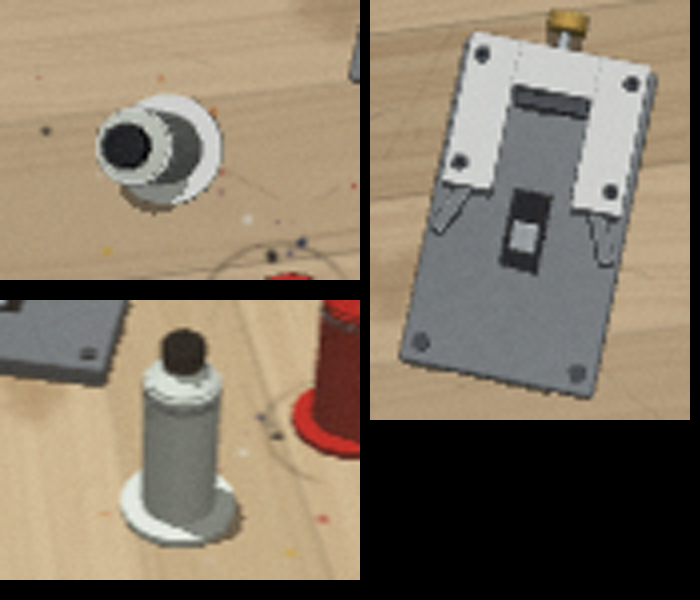

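The crop confirms it: the white barrel has a wide white foot disc, centred near top pixel (237,222). The dock's plate and slot are at the top of its panel, with the pawl at (305-312,173) in the mid-apron. Next I move over the dock for a close wrist view.

>>> step_arm(delta_pos=[[0.39,0.97,0.14],[0.39,0.97,0.14],[0.39,0.97,0.14],[0.39,0.97,0.14],[0.39,0.97,0.14],[0.39,0.97,0.14],[0.39,0.97,0.14],[0.39,0.97,0.14],[0.39,0.97,0.14],[0.39,0.97,0.14],[0.39,0.97,0.14],[0.39,0.97,0.14]], turn=[-0.22,-0.22,-0.22,-0.22,-0.22,-0.22,-0.22,-0.22,-0.22,-0.22,-0.22,-0.22], grip=0)

```text
time: 1.3
ee_pos: [0.3821, -0.2739, 0.2645]
eef_rot: [0.998, 0.06, -0.0, -0.0]
ft_force: [0.6, 0.6, -0.2]
width: 0.0869
grip_force: 0.0
```

>>> step_arm(delta_pos=[[0.39,0.97,0.14],[0.39,0.97,0.14],[0.39,0.97,0.14],[0.39,0.97,0.14],[0.39,0.97,0.14],[0.39,0.97,0.14],[0.39,0.97,0.14],[0.39,0.97,0.14],[0.39,0.97,0.14],[0.39,0.97,0.14],[0,0,0],[0,0,0]], turn=[-0.22,-0.22,-0.22,-0.22,-0.22,-0.22,-0.22,-0.22,-0.22,-0.22,-0.22,-0.22])

```text
time: 2.5
ee_pos: [0.4793, -0.0325, 0.2993]
eef_rot: [0.995, -0.098, -0.0, 0.0]
ft_force: [-0.8, -0.6, -0.2]
width: 0.0875
grip_force: 0.0
```

Run:
```python
from h import *
c=snap('wrist','w1');s=read_state();print(s['time'],s['ee_pos'],s['eef_rot'],s['ft_force'])
C=np.linalg.inv(c['view']);print(C.round(3),c['mtx'].round(1))
```

```text
2.55 [ 0.47918405 -0.03329299  0.29920738] [ 9.95026487e-01 -9.96098810e-02 -3.60605233e-04  1.76586625e-04] [0.62626288 0.08031277 0.28305281]
[[-0.194  0.945  0.265  0.552]
 [-0.981 -0.187 -0.052 -0.046]
 [ 0.001 -0.27   0.963  0.461]
 [ 0.     0.     0.     1.   ]] [[305.6   0.  320.7]
 [  0.  305.6 201. ]
 [  0.    0.    1. ]]
```

View pics/w1.png

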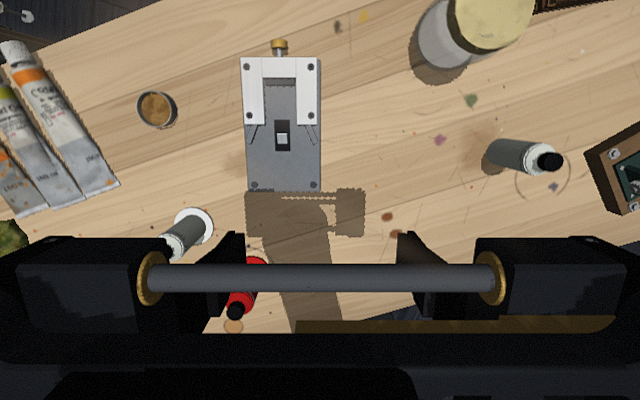

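```bash
cat >> h.py <<'E'
def plane(c,uv,z):
    K=c['mtx'];C=np.linalg.inv(c['view']);uv=np.asarray(uv,float)
    d=np.c_[(uv[:,0]-K[0,2])/K[0,0],-(uv[:,1]-K[1,2])/K[1,1],-np.ones(len(uv))]@C[:3,:3].T
    return C[:3,3]+d*((z-C[2,3])/d[:,2])[:,None]
def big(m):
    n,l,st,_=cv2.connectedComponentsWithStats(m.astype(np.uint8));return l==1+np.argmax(st[1:,4])
def whiteplate(c,box):
    r0,r1,c0,c1=box;h=cv2.cvtColor(c['image'],cv2.COLOR_RGB2HSV)
    m=np.zeros((400,640),bool);m[r0:r1,c0:c1]=((h[...,2]>175)&(h[...,1]<35))[r0:r1,c0:c1]
    m=big(m);v,u=np.nonzero(m);P=plane(c,np.c_[u,v],.029)
    r=cv2.minAreaRect((P[:,:2]*1000).astype(np.float32));return r,m
E
python3 - <<'E'
from h import *
for f,box,bb in(('top0',(115,220,275,355),(110,225,270,360)),('w1',(40,200,230,335),(40,193,235,330))):
    c=dict(np.load('pics/'+f+'.npz'));r,m=whiteplate(c,box);print(f,'plate',m.sum(),r)
    h=cv2.cvtColor(c['image'],cv2.COLOR_RGB2HSV);g=np.zeros_like(m);g[bb[0]:bb[1],bb[2]:bb[3]]=(h[...,1]<60)[bb[0]:bb[1],bb[2]:bb[3]]
    g=big(g);v,u=np.nonzero(g);P=plane(c,np.c_[u,v],.014)
    th=np.radians(-11.3);R=np.array([[np.cos(th),np.sin(th)],[-np.sin(th),np.cos(th)]])
    q=P[:,:2]@R.T; a=q[:,0].min()
    print('base rot frame xmin',a)
    for k in range(8):
        s=q[(q[:,0]>a+.005+.01*k)&(q[:,0]<a+.015+.01*k)];print(round(a+.01+.01*k,4),s[:,1].min().round(4),s[:,1].max().round(4),((s[:,1].min()+s[:,1].max())/2).round(4))
E
```

```text
top0 plate 1075 ((597.3170166015625, 0.6121025085449219), (98.66807556152344, 89.99559020996094), 78.97252655029297)
base rot frame xmin 0.4387532529966798
0.4488 0.0625 0.1721 0.1173
0.4588 0.0626 0.1722 0.1174
0.4688 0.0626 0.1719 0.1173
0.4788 0.0627 0.172 0.1173
0.4888 0.0631 0.1722 0.1176
0.4988 0.0627 0.1718 0.1173
0.5088 0.0628 0.1724 0.1176
0.5188 0.0628 0.1721 0.1174
w1 plate 3272 ((597.0993041992188, 0.985076904296875), (98.71499633789062, 91.21218872070312), 78.76725769042969)
base rot frame xmin 0.4401983642142441
0.4502 0.0632 0.1711 0.1171
0.4602 0.0632 0.172 0.1176
0.4702 0.0632 0.1713 0.1173
0.4802 0.0632 0.172 0.1176
0.4902 0.0633 0.1716 0.1174
0.5002 0.0633 0.1719 0.1176
0.5102 0.0633 0.1718 0.1175
0.5202 0.0633 0.1711 0.1172
```

The close view confirms the dock. Its centre line has yaw about -11.3°, the mouth is at about (0.552, 0.009), and the top and wrist views agree to 1 mm. The barrel is at about (0.4245, 0.186).

Plan:
1. Squeeze the barrel once across the dock axis to centre it.
2. Regrip along the dock axis, which is stiff against tipping.

>>> step_arm(delta_pos=[[-0.22,0.87,-0.6],[-0.22,0.87,-0.6],[-0.22,0.87,-0.6],[-0.22,0.87,-0.6],[-0.22,0.87,-0.6],[-0.22,0.87,-0.6],[-0.22,0.87,-0.6],[-0.22,0.87,-0.6],[-0.22,0.87,-0.6],[-0.22,0.87,-0.6],[0,0,0],[0,0,0]], turn=[0,0,0,0,0,0,0,0,0,0,0,0])

```text
time: 3.75
ee_pos: [0.4245, 0.1839, 0.1493]
eef_rot: [0.995, -0.098, -0.0, 0.0]
ft_force: [-0.1, -0.0, 0.1]
width: 0.0871
grip_force: 0.0
```

Run:
```python
from h import *
c=snap('top','t2');d=snap('wrist','w2');s=read_state();print(s['time'],s['ee_pos'],s['eef_rot'],s['joint_positions'].round(2))
o=np.vstack([c['image'][130:330,130:450],d['image'][::2,::2]]);cv2.imwrite('pics/tw2.png',o[:,:,::-1])
```

```text
3.85 [0.42520723 0.18355208 0.14992426] [ 9.95113513e-01 -9.87367949e-02  3.01849929e-04  2.23598027e-04] [ 0.29  0.09 -0.82  1.93  0.08  1.15 -2.33]
```

View pics/tw2.png

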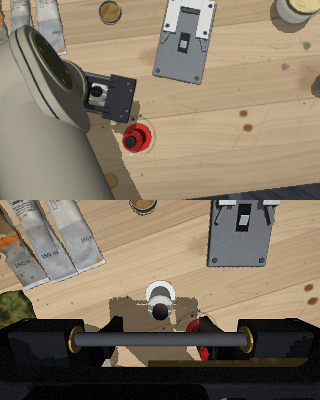

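The wrist panel shows the cap at (320,224) in full-frame pixels, centred between the finger tips. The white foot disc is behind it at (322,188), and the red look-alike is to the right.

Run:
```python
from h import *
c=dict(np.load('pics/w2.npz'))
g=c['image'].max(2);m=np.zeros_like(g,bool);m[200:245,295:345]=g[200:245,295:345]<60
m=big(m);v,u=np.nonzero(m);print(m.sum(),u.mean(),v.mean(),u.min(),u.max(),v.min(),v.max());print(plane(c,[[u.mean(),v.mean()],[u.mean(),v.min()+ (u.max()-u.min())/2]],.112))
h=c['image'].min(2);m=np.zeros_like(m);m[150:215,280:365]=h[150:215,280:365]>185
m=big(m);v,u=np.nonzero(m);uv=np.c_[u,v];P=plane(c,uv,.006);(x,y),r=cv2.minEnclosingCircle((P[:,:2]*1000).astype(np.float32));print(m.sum(),x,y,r)
print(np.linalg.inv(c['view'])[:3,3])
```

```text
793 319.3707440100883 224.25598991172762 304 335 206 240
[[0.4262955  0.18456324 0.112     ]
 [0.42827237 0.18416827 0.112     ]]
924 425.0189514160156 184.6870880126953 30.320280075073242
[0.49709273 0.16976196 0.31111353]
```

>>> step_arm(delta_pos=[[0.04,0.03,-0.5],[0,0,-0.5],[0,0,-0.5],[0,0,-0.5],[0,0,-0.5],[0,0,-0.5],[0,0,-0.5],[0,0,-0.5],[0,0,-0.06],[0,0,0],[0,0,0]], turn=[0,0,0,0,0,0,0,0,0,0,0])

```text
time: 4.95
ee_pos: [0.4258, 0.1859, 0.0485]
eef_rot: [0.995, -0.098, 0.0, -0.0]
ft_force: [-1.1, -0.2, -0.1]
width: 0.0868
grip_force: 0.0
```

>>> step_arm(delta_pos=[[0,0,0],[0,0,0],[0,0,0],[0,0,0],[0,0,0],[0,0,0],[0,0,0],[0,0,0],[0,0,0],[0,0,0],[0,0,0],[0,0,0]], turn=[0,0,0,0,0,0,0,0,0,0,0,0], grip=1, newtons=5)

```text
time: 6.15
ee_pos: [0.4255, 0.1856, 0.0481]
eef_rot: [0.995, -0.098, -0.0, 0.0]
ft_force: [-0.3, -1.5, 0.5]
width: 0.0399
grip_force: 5.0
```

```bash
python3 -c "
from h import *
s=read_state();print(s['time'],s['ee_pos'],s['eef_rot'],s['ft_force'],s['width'],s['grip_force'],s['joint_positions'].round(2))"
```

```text
6.15 [0.42547328 0.18559123 0.04805111] [ 9.95208471e-01 -9.77756903e-02 -3.00801522e-05  1.14489332e-04] [-0.31600476 -1.46447701  0.5298247 ] 0.039904455643923364 4.999302462965716 [ 0.22  0.26 -0.79  2.03  0.23  0.94 -2.46]
```

>>> step_arm(delta_pos=[[0,0,0],[0,0,0],[0,0,0],[0,0,0],[0,0,0],[0,0,0]], turn=[0,0,0,0,0,0], grip=0)

```text
time: 6.75
ee_pos: [0.4255, 0.1857, 0.0481]
eef_rot: [0.995, -0.098, 0.0, 0.0]
ft_force: [0.5, -0.2, 0.3]
width: 0.08
grip_force: 0.0
```

>>> step_arm(delta_pos=[[0,0,0],[0,0,0],[0,0,0],[0,0,0],[0,0,0],[0,0,0],[0,0,0],[0,0,0],[0,0,0],[0,0,0],[0,0,0],[0,0,0]], turn=[0.8,0.8,0.8,0.8,0.8,0.8,0.8,0.8,0.8,0.8,0.8,0.8])

```text
time: 7.95
ee_pos: [0.4255, 0.1857, 0.0481]
eef_rot: [0.887, 0.462, 0.0, 0.0]
ft_force: [-0.1, 0.2, -0.4]
width: 0.087
grip_force: 0.0
```

>>> step_arm(delta_pos=[[0,0,0],[0,0,0],[0,0,0],[0,0,0],[0,0,0],[0,0,0],[0,0,0],[0,0,0]], turn=[0.8,0.8,0.8,0.8,0.28,0,0,0])

```text
time: 8.75
ee_pos: [0.4255, 0.1857, 0.0481]
eef_rot: [0.774, 0.634, 0.0, 0.0]
ft_force: [-0.5, -0.3, 0.5]
width: 0.0868
grip_force: 0.0
```

```bash
python3 -c "
from h import *
s=read_state();print(s['time'],s['ee_pos'],s['eef_rot'],2*np.degrees(np.arctan2(s['eef_rot'][1],s['eef_rot'][0])),s['ft_force'],s['width'],s['joint_positions'].round(2))"
```

```text
8.75 [0.42551355 0.1856789  0.04809856] [7.73507234e-01 6.33787465e-01 4.66670178e-05 8.28100536e-05] 78.66022220791956 [-0.52680225 -0.34158139  0.51788085] 0.08675699388864272 [ 0.45  0.35 -1.06  2.02  0.37  0.98 -0.99]
```

>>> step_arm(delta_pos=[[0,0,0],[0,0,0],[0,0,0],[0,0,0],[0,0,0],[0,0,0],[0,0,0],[0,0,0],[0,0,0],[0,0,0]], turn=[0,0,0,0,0,0,0,0,0,0], grip=1, newtons=30)

```text
time: 9.75
ee_pos: [0.4255, 0.1857, 0.048]
eef_rot: [0.773, 0.634, 0.0, 0.0]
ft_force: [0.1, 0.5, -0.2]
width: 0.0394
grip_force: 30.0
```

>>> step_arm(delta_pos=[[0,0,0.1],[0,0,0.2],[0,0,0.3],[0,0,0.4],[0,0,0.4],[0,0,0.4],[0,0,0.2],[0,0,0],[0,0,0]], turn=[0,0,0,0,0,0,0,0,0])

```text
time: 10.65
ee_pos: [0.4255, 0.1855, 0.098]
eef_rot: [0.773, 0.634, -0.0, 0.0]
ft_force: [-0.5, -1.1, -2.1]
width: 0.0392
grip_force: 30.0
```

```bash
python3 -c "
from h import *
s=read_state();print(s['time'],s['ee_pos'],s['eef_rot'],2*np.degrees(np.arctan2(s['eef_rot'][1],s['eef_rot'][0])),s['ft_force'],s['width'],s['grip_force'],s['joint_positions'].round(2))"
```

```text
10.65 [0.42547156 0.18546495 0.0979886 ] [ 7.73294562e-01  6.34046917e-01 -2.69590053e-05  1.61760761e-04] 78.69866506066494 [-0.53642549 -1.06043883 -2.08969196] 0.03924276406195355 29.99868443235755 [ 0.52  0.26 -1.12  1.98  0.27  1.07 -0.91]
```

>>> step_arm(delta_pos=[[0.2,-0.54,0],[0.2,-0.54,0],[0.2,-0.54,0],[0.2,-0.54,0],[0.2,-0.54,0],[0.2,-0.54,0],[0.2,-0.54,0],[0.2,-0.54,0],[0.2,-0.54,0],[0.2,-0.54,0],[0.2,-0.54,0],[0.2,-0.54,0]], turn=[0,0,0,0,0,0,0,0,0,0,0,0])

```text
time: 11.85
ee_pos: [0.4859, 0.0225, 0.0981]
eef_rot: [0.773, 0.634, 0.0, 0.0]
ft_force: [-1.0, -0.0, -2.2]
width: 0.0395
grip_force: 30.0
```

>>> step_arm(delta_pos=[[0,0,-0.3],[0,0,-0.3],[0,0,-0.3],[0,0,0],[0,0,0],[0,0,0]], turn=[0,0,0,0,0,0])

```text
time: 12.45
ee_pos: [0.4856, 0.0241, 0.0758]
eef_rot: [0.773, 0.634, 0.0, 0.0]
ft_force: [-0.5, 0.3, -2.3]
width: 0.0393
grip_force: 30.0
```

Run:
```python
from h import *
s=read_state();print(s['time'],s['ee_pos'],2*np.degrees(np.arctan2(s['eef_rot'][1],s['eef_rot'][0])),s['eef_rot'],s['ft_force'],s['width'],s['joint_positions'].round(2))
c=snap('side','s3');d=snap('wrist','w3');t=snap('top','t3')
o=np.vstack([np.hstack([cv2.resize(c['image'][160:260,220:380],None,fx=2.5,fy=2.5),cv2.resize(t['image'][110:230,260:420],(400,250))]),cv2.resize(d['image'],(500,312))[:,:].copy() if 0 else np.pad(cv2.resize(d['image'],(520,325)),((0,0),(0,280),(0,0)))])
cv2.imwrite('pics/c3.png',o[:,:,::-1])
```

```text
12.45 [0.48559217 0.02409062 0.07579007] 78.7550878296332 [7.72982270e-01 6.34427592e-01 1.68511721e-04 1.14557038e-04] [-0.5375327   0.30279652 -2.25026856] 0.03934765880934665 [ 0.76  0.33 -1.01  1.95  0.32  1.04 -0.59]
```

View pics/c3.png

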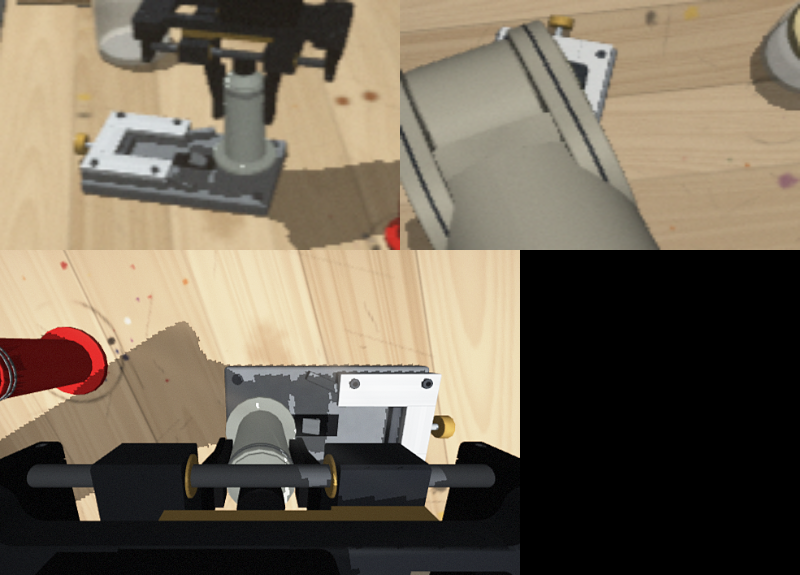

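Side panel: the barrel is upright in the fingers over the open apron. Wrist panel: the flange's far rim is at about (320,182) full-frame, the dock base's +y edge at row ~144, and the pawl at (385,216). I'll measure the lateral offset in this single view.

Run:
```python
from h import *
c=dict(np.load('pics/w3.npz'));th=np.radians(-11.3);R=np.array([[np.cos(th),np.sin(th)],[-np.sin(th),np.cos(th)]])
g=cv2.cvtColor(c['image'],cv2.COLOR_RGB2GRAY)
print('col300-330 rows 135-190', [(u,g[140:150,u].tolist()) for u in(330,350)])
print([(u,g[174:190,u].tolist()) for u in(316,320,324)])
e=cv2.resize(c['image'][130:260,260:560],None,fx=2.6,fy=2.6,interpolation=2);cv2.imwrite('pics/c4.png',e[:,:,::-1])
r,m=whiteplate(c,(140,260,400,545));print('plate part rect',r)
for n,uv,z in(('flange rim',[[318,182],[322,182],[320,181]],.0338),('base edge',[[320,145],[350,145]],.014)):
    P=plane(c,uv,z);print(n,(P[:,:2]@R.T).round(4))
```

```text
col300-330 rows 135-190 [(330, [215, 182, 89, 68, 112, 143, 148, 161, 165, 166]), (350, [205, 214, 152, 65, 110, 137, 145, 157, 161, 160])]
[(316, [87, 88, 81, 86, 86, 81, 93, 133, 177, 184, 177, 175, 176, 167, 244, 255]), (320, [86, 88, 83, 86, 86, 84, 96, 147, 181, 177, 179, 177, 173, 176, 176, 174]), (324, [90, 85, 86, 88, 90, 87, 94, 111, 164, 187, 179, 175, 179, 174, 174, 175])]
plate part rect ((596.9887084960938, 12.312145233154297), (79.53596496582031, 89.32603454589844), 79.29093933105469)
flange rim [[0.4696 0.1492]
 [0.4723 0.1492]
 [0.4709 0.1499]]
base edge [[0.4709 0.1722]
 [0.4925 0.1723]]
```

View pics/c4.png

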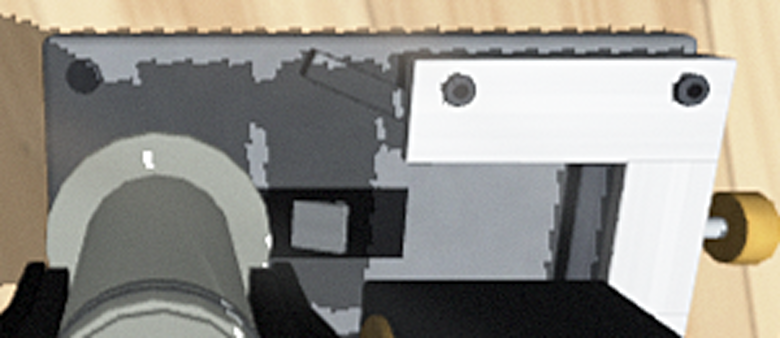

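Centre lines agree within about 0.5 mm. Lowering onto the apron.

>>> step_arm(delta_pos=[[0,-0.03,-0.12],[0,0,-0.12],[0,0,-0.12],[0,0,-0.12],[0,0,0],[0,0,0]], turn=[0,0,0,0,0,0])

```text
time: 13.2
ee_pos: [0.4854, 0.023, 0.0635]
eef_rot: [0.773, 0.634, 0.0, -0.0]
ft_force: [0.4, 0.1, -1.5]
width: 0.0396
grip_force: 30.0
```

>>> step_arm(delta_pos=[[0,0,-0.04],[0,0,0],[0,0,0],[0,0,0]], turn=[0,0,0,0])

```text
time: 13.6
ee_pos: [0.4855, 0.0229, 0.0626]
eef_rot: [0.773, 0.634, 0.0, 0.0]
ft_force: [0.5, -0.2, -1.5]
width: 0.0396
grip_force: 30.0
```

>>> step_arm(delta_pos=[[0,0,-0.02],[0,0,0],[0,0,0]], turn=[0,0,0])

```text
time: 13.9
ee_pos: [0.4855, 0.023, 0.0621]
eef_rot: [0.773, 0.634, 0.0, 0.0]
ft_force: [-0.3, -0.6, -2.1]
width: 0.0394
grip_force: 30.0
```

>>> step_arm(delta_pos=[[0,0,-0.02],[0,0,0],[0,0,0]], turn=[0,0,0])

```text
time: 14.2
ee_pos: [0.4856, 0.023, 0.062]
eef_rot: [0.773, 0.634, -0.0, 0.0]
ft_force: [-3.3, 0.1, 6.2]
width: 0.0393
grip_force: 30.0
```

Contact felt. I'll relieve the downward press, then slide in along dock +x.

>>> step_arm(delta_pos=[[0,0,0.014],[0,0,0],[0.078,-0.0157,0],[0.078,-0.0157,0],[0.078,-0.0157,0],[0.078,-0.0157,0],[0.078,-0.0157,0],[0.078,-0.0157,0],[0,0,0]], turn=[0,0,0,0,0,0,0,0,0])

```text
time: 15.1
ee_pos: [0.4969, 0.021, 0.0621]
eef_rot: [0.773, 0.634, -0.0, -0.0]
ft_force: [-5.4, 0.0, 6.9]
width: 0.0393
grip_force: 30.0
```

>>> step_arm(delta_pos=[[0.078,-0.0157,0],[0.078,-0.0157,0],[0.078,-0.0157,0],[0.078,-0.0157,0],[0,0,0]], turn=[0,0,0,0,0])

```text
time: 15.6
ee_pos: [0.5045, 0.0196, 0.0621]
eef_rot: [0.773, 0.634, -0.0, -0.001]
ft_force: [-6.1, 0.8, 9.2]
width: 0.0392
grip_force: 30.0
```

>>> step_arm(delta_pos=[[0.078,-0.0157,0],[0.078,-0.0157,0],[0.078,-0.0157,0],[0,0,0],[0,0,0]], turn=[0,0,0,0,0])

```text
time: 16.1
ee_pos: [0.511, 0.0181, 0.0621]
eef_rot: [0.773, 0.634, 0.0, 0.0]
ft_force: [-2.0, 0.5, 3.8]
width: 0.0394
grip_force: 30.0
```

>>> step_arm(delta_pos=[[0,0,0.01],[0.039,-0.0085,0],[0.039,-0.0085,0],[0.039,-0.0085,0],[0.039,-0.0085,0],[0,0,0]], turn=[0,0,0,0,0,0])

```text
time: 16.7
ee_pos: [0.5149, 0.0168, 0.0621]
eef_rot: [0.773, 0.634, 0.0, 0.0]
ft_force: [-2.6, 0.4, 1.5]
width: 0.0391
grip_force: 30.0
```

>>> step_arm(delta_pos=[[0.039,-0.0085,0],[0.039,-0.0085,0],[0.039,-0.0085,0],[0.039,-0.0085,0],[0,0,0]], turn=[0,0,0,0,0])

```text
time: 17.2
ee_pos: [0.5189, 0.0161, 0.0622]
eef_rot: [0.773, 0.634, 0.0, 0.0]
ft_force: [-1.1, 0.4, 0.3]
width: 0.0394
grip_force: 30.0
```

>>> step_arm(delta_pos=[[0.039,-0.0085,0],[0.039,-0.0085,0],[0.039,-0.0085,0],[0.039,-0.0085,0],[0,0,0]], turn=[0,0,0,0,0])

```text
time: 17.7
ee_pos: [0.5228, 0.0152, 0.0622]
eef_rot: [0.773, 0.634, 0.0, 0.0]
ft_force: [-1.0, -0.2, 0.5]
width: 0.0389
grip_force: 30.0
```

>>> step_arm(delta_pos=[[0.039,-0.0078,0],[0.039,-0.0078,0],[0.039,-0.0078,0],[0,0,0]], turn=[0,0,0,0])

```text
time: 18.1
ee_pos: [0.5257, 0.0147, 0.0622]
eef_rot: [0.773, 0.634, 0.0, 0.0]
ft_force: [-1.6, 0.1, 1.2]
width: 0.0394
grip_force: 30.0
```

>>> step_arm(delta_pos=[[0.039,-0.0078,0],[0.039,-0.0078,0],[0.039,-0.0078,0],[0,0,0]], turn=[0,0,0,0])

```text
time: 18.5
ee_pos: [0.5286, 0.0141, 0.0622]
eef_rot: [0.773, 0.634, 0.0, 0.0]
ft_force: [-0.4, 0.4, 0.3]
width: 0.0397
grip_force: 30.0
```

>>> step_arm(delta_pos=[[0.039,-0.0078,0],[0.039,-0.0078,0],[0.039,-0.0078,0],[0,0,0]], turn=[0,0,0,0])

```text
time: 18.9
ee_pos: [0.5315, 0.0135, 0.0622]
eef_rot: [0.773, 0.634, 0.0, 0.0]
ft_force: [-0.1, 0.1, 0.3]
width: 0.0395
grip_force: 30.0
```

>>> step_arm(delta_pos=[[0.039,-0.0078,0],[0.039,-0.0078,0],[0.039,-0.0078,0],[0,0,0]], turn=[0,0,0,0])

```text
time: 19.3
ee_pos: [0.5344, 0.0129, 0.0622]
eef_rot: [0.773, 0.634, 0.0, 0.0]
ft_force: [-0.5, 0.9, 0.3]
width: 0.0397
grip_force: 30.0
```

>>> step_arm(delta_pos=[[0.039,-0.0078,0],[0.039,-0.0078,0],[0.039,-0.0078,0],[0,0,0]], turn=[0,0,0,0])

```text
time: 19.7
ee_pos: [0.5374, 0.0123, 0.0622]
eef_rot: [0.773, 0.634, 0.0, 0.0]
ft_force: [-0.2, 0.5, 0.8]
width: 0.0393
grip_force: 30.0
```

>>> step_arm(delta_pos=[[0.039,-0.0078,0],[0.039,-0.0078,0],[0.039,-0.0078,0],[0,0,0]], turn=[0,0,0,0])

```text
time: 20.1
ee_pos: [0.5403, 0.0117, 0.0622]
eef_rot: [0.773, 0.634, 0.0, 0.0]
ft_force: [-1.4, 1.3, 1.0]
width: 0.0396
grip_force: 30.0
```

>>> step_arm(delta_pos=[[0.039,-0.0078,0],[0.039,-0.0078,0],[0.039,-0.0078,0],[0,0,0]], turn=[0,0,0,0])

```text
time: 20.5
ee_pos: [0.5432, 0.0111, 0.0622]
eef_rot: [0.773, 0.634, 0.0, 0.0]
ft_force: [-0.9, 0.3, 0.3]
width: 0.0395
grip_force: 30.0
```

>>> step_arm(delta_pos=[[0.039,-0.0078,0],[0.039,-0.0078,0],[0.039,-0.0078,0],[0,0,0]], turn=[0,0,0,0])

```text
time: 20.9
ee_pos: [0.5461, 0.0106, 0.0622]
eef_rot: [0.773, 0.634, 0.0, 0.0]
ft_force: [-0.9, 0.3, 0.9]
width: 0.0393
grip_force: 30.0
```

>>> step_arm(delta_pos=[[0.039,-0.0078,0],[0.039,-0.0078,0],[0.039,-0.0078,0],[0,0,0]], turn=[0,0,0,0])

```text
time: 21.3
ee_pos: [0.5491, 0.01, 0.0622]
eef_rot: [0.773, 0.634, 0.0, 0.0]
ft_force: [-1.0, -0.2, -0.6]
width: 0.0394
grip_force: 30.0
```

>>> step_arm(delta_pos=[[0.039,-0.0078,0],[0.039,-0.0078,0],[0.039,-0.0078,0],[0,0,0]], turn=[0,0,0,0])

```text
time: 21.7
ee_pos: [0.552, 0.0094, 0.0622]
eef_rot: [0.773, 0.634, 0.0, 0.0]
ft_force: [-0.3, -0.2, 0.8]
width: 0.0395
grip_force: 30.0
```

>>> step_arm(delta_pos=[[0.039,-0.0078,0],[0.039,-0.0078,0],[0.039,-0.0078,0],[0,0,0]], turn=[0,0,0,0])

```text
time: 22.1
ee_pos: [0.5549, 0.0088, 0.0622]
eef_rot: [0.773, 0.634, 0.0, 0.0]
ft_force: [-0.3, 0.1, 1.4]
width: 0.039
grip_force: 30.0
```

>>> step_arm(delta_pos=[[0.039,-0.0078,0],[0.039,-0.0078,0],[0.039,-0.0078,0],[0,0,0]], turn=[0,0,0,0])

```text
time: 22.5
ee_pos: [0.5578, 0.0082, 0.0622]
eef_rot: [0.773, 0.634, 0.0, 0.0]
ft_force: [-0.9, 0.3, 1.0]
width: 0.0393
grip_force: 30.0
```

>>> step_arm(delta_pos=[[0.039,-0.0078,0],[0.039,-0.0078,0],[0.039,-0.0078,0],[0,0,0]], turn=[0,0,0,0])

```text
time: 22.9
ee_pos: [0.5608, 0.0076, 0.0622]
eef_rot: [0.773, 0.634, 0.0, 0.0]
ft_force: [-0.4, -0.1, 1.1]
width: 0.0394
grip_force: 30.0
```

Run:
```python
from h import *
th=np.radians(-11.3);R=np.array([[np.cos(th),np.sin(th)],[-np.sin(th),np.cos(th)]])
c=dict(np.load('pics/w3.npz'));g=cv2.cvtColor(c['image'],cv2.COLOR_RGB2GRAY);print(g[216,360:400].tolist(),g[212,360:400].tolist())
for u in(371.5,372.5):print('foot',(plane(c,[[u,216]],.014)[:,:2]@R.T-[.5395,.1174]).round(4))
for u in(393,394):print('face',(plane(c,[[u,216]],.0205)[:,:2]@R.T-[.5395,.1174]).round(4))
c=dict(np.load('pics/w1.npz'));g=cv2.cvtColor(c['image'],cv2.COLOR_RGB2GRAY);print(g[118:155,282].tolist())
for v in range(130,150,4):print(v,(plane(c,[[282,v]],.014)[:,:2]@R.T-[.5395,.1174]).round(4),(plane(c,[[282,v]],.0205)[:,:2]@R.T-[.5395,.1174]).round(4))
```

```text
[171, 176, 186, 93, 22, 34, 29, 23, 33, 30, 22, 17, 90, 131, 128, 129, 130, 125, 127, 126, 131, 126, 126, 126, 128, 127, 127, 127, 127, 129, 126, 133, 146, 69, 12, 11, 21, 11, 21, 11] [171, 185, 123, 43, 15, 30, 24, 25, 26, 27, 14, 13, 56, 122, 136, 132, 131, 130, 130, 133, 132, 133, 129, 129, 131, 134, 132, 129, 134, 136, 131, 119, 139, 115, 35, 9, 16, 12, 16, 13]
foot [[-0.0289  0.0009]]
foot [[-0.0282  0.0009]]
face [[-0.014   0.0031]]
face [[-0.0133  0.0031]]
[132, 104, 60, 53, 55, 52, 55, 52, 49, 47, 44, 45, 43, 33, 22, 169, 190, 157, 159, 159, 160, 158, 159, 161, 167, 129, 41, 22, 27, 30, 28, 28, 37, 94, 127, 126, 124]
130 [[-0.0097  0.0001]] [[-0.0094 -0.0007]]
134 [[-0.0153  0.0003]] [[-0.0149 -0.0005]]
138 [[-0.0209  0.0004]] [[-0.0205 -0.0004]]
142 [[-0.0266  0.0006]] [[-0.026  -0.0002]]
146 [[-0.0323  0.0008]] [[-0.0317 -0.    ]]
```

The pawl, seen in both wrist views, has its face at about -13.4 mm and its ramp foot at about -28.4 mm. Home is therefore near +20 mm, with the snap near +18 mm. The barrel is now at +9 mm.

>>> step_arm(delta_pos=[[0.039,-0.0078,0],[0.039,-0.0078,0],[0.039,-0.0078,0],[0,0,0]], turn=[0,0,0,0])

```text
time: 23.3
ee_pos: [0.5637, 0.007, 0.0622]
eef_rot: [0.773, 0.634, 0.0, 0.0]
ft_force: [-0.5, 0.1, 1.2]
width: 0.0392
grip_force: 30.0
```

>>> step_arm(delta_pos=[[0.039,-0.0078,0],[0.039,-0.0078,0],[0.039,-0.0078,0],[0,0,0]], turn=[0,0,0,0])

```text
time: 23.7
ee_pos: [0.5666, 0.0064, 0.0622]
eef_rot: [0.773, 0.634, 0.0, 0.0]
ft_force: [-0.5, 0.5, 0.0]
width: 0.0394
grip_force: 30.0
```

>>> step_arm(delta_pos=[[0.039,-0.0078,0],[0,0,0],[0,0,0]], turn=[0,0,0])

```text
time: 24.0
ee_pos: [0.5676, 0.0063, 0.0622]
eef_rot: [0.773, 0.634, 0.0, 0.0]
ft_force: [-0.6, 0.3, 1.6]
width: 0.0395
grip_force: 30.0
```

>>> step_arm(delta_pos=[[0.039,-0.0078,0],[0,0,0],[0,0,0]], turn=[0,0,0])

```text
time: 24.3
ee_pos: [0.5684, 0.0061, 0.0622]
eef_rot: [0.773, 0.634, 0.0, 0.0]
ft_force: [-0.5, 0.1, 0.1]
width: 0.0394
grip_force: 30.0
```

>>> step_arm(delta_pos=[[0.02,-0.004,0],[0,0,0],[0,0,0]], turn=[0,0,0])

```text
time: 24.6
ee_pos: [0.5689, 0.006, 0.0622]
eef_rot: [0.773, 0.634, 0.0, 0.0]
ft_force: [-1.1, 0.7, 1.5]
width: 0.0393
grip_force: 30.0
```

>>> step_arm(delta_pos=[[0.02,-0.004,0],[0,0,0],[0,0,0]], turn=[0,0,0])

```text
time: 24.9
ee_pos: [0.5695, 0.0058, 0.0621]
eef_rot: [0.773, 0.634, 0.0, 0.0]
ft_force: [-0.2, -0.4, -1.3]
width: 0.0393
grip_force: 30.0
```

>>> step_arm(delta_pos=[[0.02,-0.004,0],[0,0,0],[0,0,0]], turn=[0,0,0])

```text
time: 25.2
ee_pos: [0.5699, 0.0057, 0.0621]
eef_rot: [0.773, 0.634, 0.0, 0.0]
ft_force: [0.3, 0.1, -1.4]
width: 0.039
grip_force: 30.0
```

The fz drop to -1.4 N says the pawl has snapped up. The stop should be under 2 mm ahead.

>>> step_arm(delta_pos=[[0.02,-0.004,0],[0,0,0],[0,0,0]], turn=[0,0,0])

```text
time: 25.5
ee_pos: [0.5704, 0.0057, 0.0622]
eef_rot: [0.773, 0.634, 0.0, 0.0]
ft_force: [0.1, -0.6, -0.7]
width: 0.0393
grip_force: 30.0
```

>>> step_arm(delta_pos=[[0.014,-0.003,0],[0,0,0],[0,0,0]], turn=[0,0,0])

```text
time: 25.8
ee_pos: [0.5707, 0.0056, 0.0622]
eef_rot: [0.773, 0.634, 0.0, 0.0]
ft_force: [-0.6, 1.2, -1.3]
width: 0.0397
grip_force: 30.0
```

>>> step_arm(delta_pos=[[0.012,-0.0024,0],[0,0,0],[0,0,0]], turn=[0,0,0])

```text
time: 26.1
ee_pos: [0.571, 0.0056, 0.0622]
eef_rot: [0.773, 0.634, 0.0, 0.0]
ft_force: [-0.4, -0.2, -1.6]
width: 0.0395
grip_force: 30.0
```

>>> step_arm(delta_pos=[[0.008,-0.0016,0],[0,0,0],[0,0,0]], turn=[0,0,0])

```text
time: 26.4
ee_pos: [0.5712, 0.0056, 0.0622]
eef_rot: [0.773, 0.634, 0.0, 0.0]
ft_force: [-0.5, 0.1, -2.6]
width: 0.039
grip_force: 30.0
```

>>> step_arm(delta_pos=[[0.008,-0.0016,0],[0,0,0],[0,0,0]], turn=[0,0,0])

```text
time: 26.7
ee_pos: [0.5714, 0.0055, 0.0622]
eef_rot: [0.773, 0.634, 0.0, 0.0]
ft_force: [0.6, 0.1, -0.9]
width: 0.0392
grip_force: 30.0
```

>>> step_arm(delta_pos=[[0.008,-0.0016,0],[0,0,0],[0,0,0]], turn=[0,0,0])

```text
time: 27.0
ee_pos: [0.5715, 0.0055, 0.0622]
eef_rot: [0.773, 0.634, -0.0, -0.0]
ft_force: [-1.1, -0.7, -1.8]
width: 0.0393
grip_force: 30.0
```

>>> step_arm(delta_pos=[[0.008,-0.0016,0],[0,0,0],[0,0,0]], turn=[0,0,0])

```text
time: 27.3
ee_pos: [0.5716, 0.0055, 0.0622]
eef_rot: [0.773, 0.634, -0.0, -0.0]
ft_force: [-3.2, 0.1, 1.3]
width: 0.0392
grip_force: 30.0
```

>>> step_arm(delta_pos=[[0.008,-0.0016,0],[0,0,0],[0,0,0]], turn=[0,0,0])

```text
time: 27.6
ee_pos: [0.5717, 0.0055, 0.0622]
eef_rot: [0.773, 0.634, -0.0, -0.0]
ft_force: [-4.8, 0.1, 1.5]
width: 0.0391
grip_force: 30.0
```

The stop is met: fx grows about 2 N per 0.2 mm. Pressing on to about 9–10 N.

>>> step_arm(delta_pos=[[0.008,-0.0016,0],[0.004,-0.0008,0],[0,0,0],[0,0,0]], turn=[0,0,0,0])

```text
time: 28.0
ee_pos: [0.5718, 0.0055, 0.0622]
eef_rot: [0.773, 0.634, -0.0, -0.0]
ft_force: [-5.8, -0.1, 4.1]
width: 0.0393
grip_force: 30.0
```

>>> step_arm(delta_pos=[[0.005,-0.001,0],[0,0,0],[0,0,0],[0,0,0]], turn=[0,0,0,0])

```text
time: 28.4
ee_pos: [0.5718, 0.0055, 0.0622]
eef_rot: [0.773, 0.634, -0.001, -0.0]
ft_force: [-8.1, 0.8, 4.1]
width: 0.0391
grip_force: 30.0
```

>>> step_arm(delta_pos=[[0.004,-0.0008,0],[0,0,0],[0,0,0],[0,0,0],[0,0,0],[0,0,0],[0,0,0],[0,0,0],[0,0,0],[0,0,0],[0,0,0],[0,0,0]], turn=[0,0,0,0,0,0,0,0,0,0,0,0])

```text
time: 29.6
ee_pos: [0.5718, 0.0055, 0.0622]
eef_rot: [0.773, 0.634, -0.001, -0.0]
ft_force: [-7.9, 0.7, 4.8]
width: 0.0395
grip_force: 30.0
```

Run:
```python
from h import *
s=read_state();print(s['time'],s['ee_pos'],s['ft_force'],s['torque'],s['joint_positions'].round(2))
d=snap('wrist','w5');c=snap('side','s5')
o=np.vstack([np.pad(cv2.resize(c['image'][160:260,220:380],None,fx=2.5,fy=2.5),((0,0),(0,240),(0,0))),d['image'][60:390]])
cv2.imwrite('pics/c5.png',o[:,:,::-1])
```

```text
29.6 [0.57178829 0.0055282  0.06218107] [-7.88346364  0.67983442  4.78592481] [ 0.17509144  1.80664012 -0.01343156] [ 0.63  0.53 -0.9   1.74  0.46  1.1  -0.62]
```

View pics/c5.png

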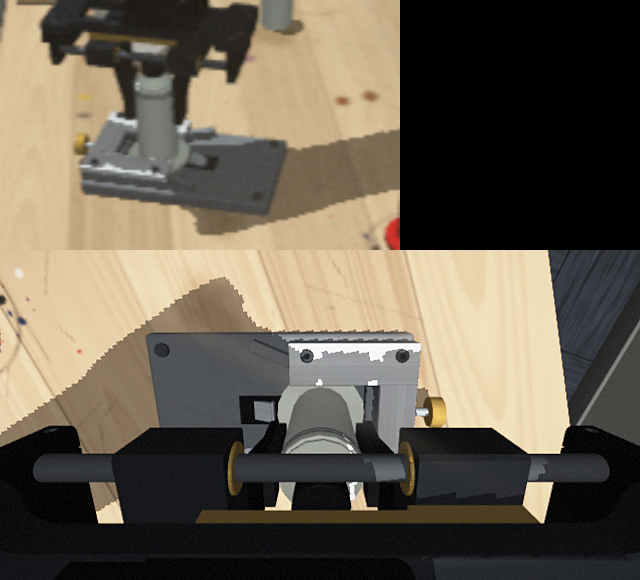

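The picture shows the barrel in the slot with its flange under the plate, and the pawl wedge up behind it at wrist (265,412). The push was steady at about 9 N. Now I relax, let go and rise.

>>> step_arm(delta_pos=[[-0.008,0.0016,0],[-0.006,0.0012,0],[0,0,0]], turn=[0,0,0])

```text
time: 30.0
ee_pos: [0.5717, 0.0055, 0.0622]
eef_rot: [0.773, 0.634, -0.0, -0.0]
ft_force: [-6.5, 2.0, 3.6]
width: 0.0397
grip_force: 30.0
```

>>> step_arm(delta_pos=[[0,0,0],[0,0,0],[0,0,0],[0,0,0],[0,0,0],[0,0,0],[0,0,0],[0,0,0]], turn=[0,0,0,0,0,0,0,0], grip=0)

```text
time: 30.8
ee_pos: [0.5722, 0.0053, 0.0622]
eef_rot: [0.773, 0.634, 0.0, 0.0]
ft_force: [-0.1, 0.2, 0.4]
width: 0.0858
grip_force: 0.0
```

>>> step_arm(delta_pos=[[0,0,0.2],[0,0,0.4],[0,0,0.5],[0,0,0.5],[0,0,0.6],[0,0,0.6],[0,0,0.6],[0,0,0.6],[0,0,0.6],[0,0,0.6],[0,0,0.4],[0,0,0]], turn=[0,0,0,0,0,0,0,0,0,0,0,0])

```text
time: 32.0
ee_pos: [0.5729, 0.0055, 0.2037]
eef_rot: [0.773, 0.634, 0.001, 0.001]
ft_force: [1.0, -1.0, -1.0]
width: 0.0872
grip_force: 0.0
```

Run:
```python
from h import *
s=read_state();print(s['time'],s['ee_pos'],s['ft_force'],s['width'])
d=snap('wrist','w6');c=snap('side','s6')
o=np.vstack([np.pad(cv2.resize(c['image'][150:250,220:380],None,fx=2.5,fy=2.5),((0,0),(0,240),(0,0))),d['image'][60:390]])
cv2.imwrite('pics/c6.png',o[:,:,::-1])
```

```text
32.0 [0.57287848 0.00550114 0.2037208 ] [ 0.99803274 -0.97382043 -0.96779671] 0.08724250900429607
```

View pics/c6.png

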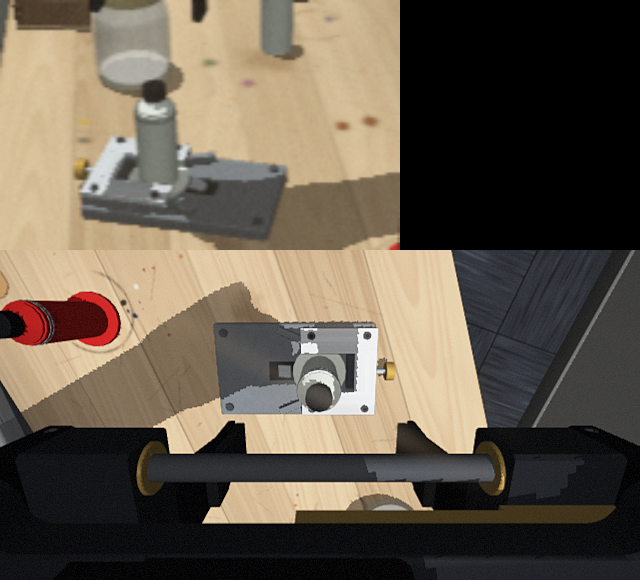

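The barrel stands upright in the slot, with its cap at wrist (320,397) and the pawl up behind the flange at (285,371). The gripper is clear and the jar and plain barrel are unmoved. Handing in.

```bash
python3 -c "
from bench import *
print(close_job())"
```

```text
the job is handed in; nothing more can be done
None
```

I handed in the job at about 32 s. The flanged barrel stands upright in the dock's slot with the pawl up behind its flange. I bedded it against the stop for over a second at 8 N forward, about 10 N in all, then let go; the hand-in call returned no verdict.

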